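# Shift the mixer drive into third

## Robot

A 6-joint arm with a two-finger parallel gripper is mounted at the origin on a cart in front of the work surface, level with it; the furniture and walls round the work are solid. World frame = base frame: x ahead of the robot, y to its left, z up, the work surface at z = 0. Lengths are in m, angles in rad, forces in N, time in s.
With the tool pointing down it reaches from about 0.25 to 0.8 m from the base axis. Payload 8.5 kg.
Tool frame: the origin (TCP) lies between the finger pads; the fingertips stand arm.finger_overhang ahead of it and the grasp point (between the pads) is the TCP (arm.finger_overhang is the distance from the TCP to the fingertips, in m); z points along the fingers, y is the direction in which the jaws open and shut (so a half turn about z gives the same grasp; the last joint's range is limited). The gripper opens to 85 mm and grips with 20 to 120 N. Pads are 22 mm wide; open, the fingers measure 114 mm over their backs; the gripper's body (76 mm by 85 mm) begins 54 mm behind the grasp point. The pads swing forward as they close: fully open they stand 13 mm farther back than shut.
Start: joints at [1.138, 0.238, -0.013, 1.319, 0, 1.571], TCP at [0.22, 0.477, 0.25] pointing down, gripper open.
Joint ranges: [-2.66, 2.66], [-1.03, 1.9], [-1.14, 1.46], [-1.82, 2.27], [-1.45, 1.34], [-3.14, 3.14]. Speed limits (rad/s): [2.22, 2.22, 2.79, 3.14, 3.14, 3.14].

## Interface

Orientations are given as a 3x3 rotation matrix whose columns are the frame's x, y, z axes.
In Python, from bench import arm, snapshot, sign_off, spot_in gives the robot as it stands. The module is installed in compiled form; this text tells all that it offers.
- The arm moves only by the tool carry_out, never from a script. Its argument "motion" is a list of rows, each an object with "dp": the shift along the tool's x, y, z in m, a list of three; "roll": the turn about the tool's z in degrees; "grip": the gripper's target within -1 to 1 (shut at 1, half-way at 0, fully open at -1). A call has 1 to 8 rows; each row is the pose to reach, as a shift and turn from the pose measured when the call began, along the tool's axes at that moment; what a row does not reach only later rows make up. A row lasts 1/12 s, in which the tool goes at most 41.7 mm and 7.16 degrees, less where a joint would pass 70% of its speed; a pose out of reach is approached as far as the arm can. A call with a gripper value outside its range is refused whole. The fingers move at their own pace and stop on an object; "newtons" is the grip in N (left out, the last holds). Time passes only in rows, so rows that repeat a pose let the fingers close. It gives the time, the measured TCP pose, the force and the opening at its end, in the units of the state.
- arm.observe(): the state, without advancing time (a new reading comes with each control period).
- snapshot(name): name is "side" or "top" or "wrist"; returns a dict with "image" (480x640x3 uint8, red, green, blue), "range_z" (480x640 float32, m along the optical axis (not along the pixel's ray), 0 where there is no reading), "fx", "fy", "cx", "cy" (pixels), "R" (3x3) and "t" (3): a world point X has camera coordinates R X + t; the wrist camera has in their place "tool_from_camera" (4x4, takes a point from camera to tool coordinates, whose origin is the TCP and whose axes are the flange's). Camera axes: x right, y down, z forward; pixel columns grow to the right and rows downward; lengths in m; the calibration is good to about 2 mm. A picture is of the moment at which its call begins: read the wrist's pose just before it.
- sign_off(): hands the job in, once; it reports no verdict.
Trained networks look in a picture, given as the dict that the camera call returned (one of the last four; its "shot" number tells which), for a name from the list of things; names that differ only in an ending like _2 or _b are one class to them, and where a whole thing is asked for, a point or a joint stands for the part that bears it (a point fixed in the world has none). Each returns a list of dicts, best first, with "confidence" (0 to 1); they miss things now and then, are a little off and sometimes report something else, mostly with a low value. They report only what shows in the picture. A call takes as long as a camera call.
- spot_in(picture, target): "rect" ([left, top, width, height] in pixels, round what is visible of it).
The state is a dict: "time_s": time; "joint_positions": joint angles; "joint_vel": joint speeds; "tau": joint torques, N m; "tcp_pos": TCP position; "ee_rot": TCP orientation; "force": force on the tool from outside, world axes, zero at the start; "ft_torque": the same for the moment, N m; "grip_width": finger opening in m.
Only numpy, scipy, OpenCV 4.12 (cv2) and the standard library are available. Lean on these libraries where they do the work, as an engineer would, in place of code of your own. Each camera call takes 0.05 s, during which the arm holds its last target.

## Task

Put the bench mixer drive into third gear. Its red-knobbed gear lever stands somewhere in the left leg of the H-shaped gate: with closed fingertips push it to the middle crossing, across to the right, and then forward (away from the robot) fully home in the far right slot, the one marked with three dots. Only push, gently, never pinch the lever; do not disturb the bottles and the beaker that stand by, and take the hand away at the end.

Things in the scene. Friction and masses are not known exactly. Their poses are not given: they have to be found in the camera images.
- drive: bench mixer drive, fixed: grey housing 150x150 mm, 100 mm high; dark finned motor (82 mm high) on its far side, reaching 149 mm from the housing's centre; shaft stub on its right, reaching 91 mm. Origin: centre of the housing's underside; x forward, away from the robot (to the motor), y left, z up; turned up to 0.3 rad about z.
- gate (a point): centre of the H-shaped gate in the steel plate on top of the drive (100 mm above the drive's origin, same axes). Two legs along x at y = +24 (left) and -24 mm (right), 15 mm wide, reaching to x = +-30 mm, joined by a crossing along y at x = 0, 17 mm wide, its corners rounded 7 mm. Black dots at the slot ends: 1 far left, 2 near left, 3 far right, 4 near right.
- third_slot (a point): end of the far right slot in the plate, where the stick's axis passes when fully home: at x = +25, y = -24 mm of the gate, same axes. Three dots lie just beyond it.
- pivot (a point): pivot of the lever, inside the drive 35 mm above its origin, same axes. The lever is a 10 mm steel stick with a smooth red ball knob (36 mm diameter) 135 mm from the pivot; the gate's walls stop the stick.
- lever_knob (a point): centre of the lever's red ball knob, 36 mm diameter: at x = 135 sin(shift), y = -135 sin(cross) cos(shift), z = 135 cos(cross) cos(shift) mm from the pivot, along the drive's axes, where cross and shift are the two joint values; z above the table is 154 to 170 mm; the knob rises as the lever comes upright
- lever_cross (a joint): sideways tilt of the lever, rad: 0 upright, about -0.35 in the left leg of the gate (where it starts), about +0.35 in the right leg; the gate leaves some 0.04 rad of play. It stays where it is left; friction about 1 N at the knob.
- lever_shift (a joint): fore-and-aft tilt of the lever, rad: 0 in the crossing, positive forward (to the drive's +x), about +0.35 fully home in the far slots 1 and 3, -0.35 in the near slots 2 and 4; starts from -0.28 to +0.28. It passes sideways only near 0 (within 0.05; the rounded corners help a little beyond). It stays where it is left; friction about 1 N at the knob.
- buffer_0: loose white bottle with red cap, 50 mm diameter, 100 mm high, standing left of the drive; origin under its centre. A bystander.
- buffer_1: loose white bottle with yellow cap, 50 mm diameter, 100 mm high, standing left of the drive; origin under its centre. A bystander.
- buffer_2: loose white bottle with blue cap, 50 mm diameter, 100 mm high, standing left of the drive; origin under its centre. A bystander.
- beaker_small: loose small glass beaker, 60 mm wide, 60 mm high, standing to the right and in front of the drive; origin under its centre. A bystander.

How it is judged:
On the way:
1. the lever has gone across to the right leg of the gate and is not yet in the third slot (value of joint lever_cross above 0.27 rad and value of joint lever_shift below 0.22 rad), for 0.1 s.
At the end, for the whole second after the job is handed in: The lever rests in the far right slot: lever_cross above 0.27 rad and lever_shift above 0.30 rad (its stop is at about 0.35) (value of joint lever_cross above 0.27 rad and value of joint lever_shift above 0.3 rad and velocity of joint lever_shift between -0.05 and 0.05 rad/s); the robot touches nothing.
It fails at once if the lever is pinched or pushed hard (over 30 N) (contact force between the fingers and lever_shift above 30 N).
It fails at once if a bottle or the beaker is moved more than 20 mm, lifted or tipped (distance of any of buffer_0, buffer_1, buffer_2, beaker_small from where it was at the start of the episode above 0.02 m or angle between any of buffer_0, buffer_1, buffer_2, beaker_small's own z axis and vertical above 0.3 rad).
It also fails if it takes over 64 s, if anything falls off the work surface, if the arm or the gripper's body presses on something with over 40 N, if the wrist force passes 120 N, or if a joint passes its speed limit or range.

## Working session

There is one attempt and no reset: what is moved stays moved. The work goes in short steps, Python scripts to look and compute and a tool call to move; the robot and the scene stay as the last step left them, time stands still between calls to the robot, and variables do not carry over. Pictures are saved under pics/ and viewed, and the job is handed in when it is done.

Besides the shell and the picture viewer there is one more tool, called after "Request:" as name(argument=value, ...), one argument or row to a line, values as JSON. carry_out: Moves the arm, as the interface text tells. Its arguments: {"type":"object","properties":{"motion":{"type":"array"},"newtons":{"type":"number"}},"required":["motion"]}

```bash
mkdir -p pics; python3 - <<'E'
from bench import arm, snapshot, spot_in
import numpy as np, cv2, pickle
s=arm.observe(); print({k:np.round(v,3).tolist() for k,v in s.items()}); print(arm.finger_overhang)
for n in ["top","side"]:
    p=snapshot(n); pickle.dump(p,open(f'{n}.pkl','wb'))
    cv2.imwrite(f'pics/{n}0.png',p['image'][:,:,::-1])
    print(n,p['fx'],p['cx'],p['cy'],p['R'],p['t'])
    for t in ["lever_knob","drive","buffer_0","beaker_small"]:
        print(t,[(r['rect'],round(r['confidence'],2)) for r in spot_in(p,t)][:4])
E
```

```text
{'time_s': 0.0, 'joint_positions': [1.138, 0.239, -0.014, 1.319, 0.0, 1.571], 'joint_vel': [0.001, 0.0, 0.001, -0.001, 0.0, -0.0], 'tau': [-0.003, -53.878, 34.644, 0.018, -0.0, -0.0], 'tcp_pos': [0.22, 0.476, 0.25], 'ee_rot': [[-0.908, 0.419, -0.001], [0.419, 0.908, -0.001], [0.0, -0.001, -1.0]], 'force': [-0.221, 0.742, -0.639], 'ft_torque': [0.005, 0.06, 0.028], 'grip_width': 0.085}
0.019
top 599.4104684041434 320.0031471865844 242.88890197621936 [[-7.53557900e-03 -9.99971579e-01  2.36795283e-04]
 [-9.95922255e-01  7.48377452e-03 -8.99046983e-02]
 [ 8.99003710e-02 -9.13313649e-04 -9.95950345e-01]] [0.06113859 0.48192374 1.24168739]
lever_knob [([252.8, 224.7, 32.2, 19.0], 0.6), ([246.3, 160.2, 85.2, 106.9], 0.39)]
drive [([248.4, 160.9, 82.4, 113.0], 0.58)]
buffer_0 [([191.4, 187.9, 26.8, 25.0], 0.93), ([185.0, 225.8, 27.8, 28.5], 0.67), ([192.6, 277.8, 30.0, 22.8], 0.56)]
beaker_small [([418.8, 261.9, 29.1, 30.2], 0.86), ([247.4, 165.0, 83.8, 109.6], 0.74)]
side 518.5093929093283 314.8116136079816 247.89551691785414 [[ 0.99482637 -0.09974303 -0.01928283]
 [-0.08169762 -0.67266826 -0.73542023]
 [ 0.06038209  0.7331908  -0.67733689]] [-0.46671392  0.16741915  0.90227342]
lever_knob [([303.8, 180.1, 20.4, 62.5], 0.59)]
drive [([278.9, 178.4, 131.5, 122.9], 0.89)]
buffer_0 [([254.5, 179.8, 22.6, 47.7], 0.97), ([294.4, 174.0, 23.5, 36.0], 0.94), ([340.2, 173.4, 20.0, 31.7], 0.86), ([279.0, 180.8, 132.0, 118.4], 0.55)]
beaker_small [([263.2, 374.0, 43.0, 49.1], 0.88)]
```

```bash
python3 - <<'E'
import cv2
a=cv2.imread('pics/top0.png');cv2.imwrite('pics/topc.png',cv2.resize(a[140:310,160:460],None,fx=2.6,fy=2.6,interpolation=cv2.INTER_CUBIC))
a=cv2.imread('pics/side0.png');cv2.imwrite('pics/sidec.png',cv2.resize(a[130:330,220:460],None,fx=3,fy=3,interpolation=cv2.INTER_CUBIC))
E
```

```text
(no output)
```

View pics/topc.png

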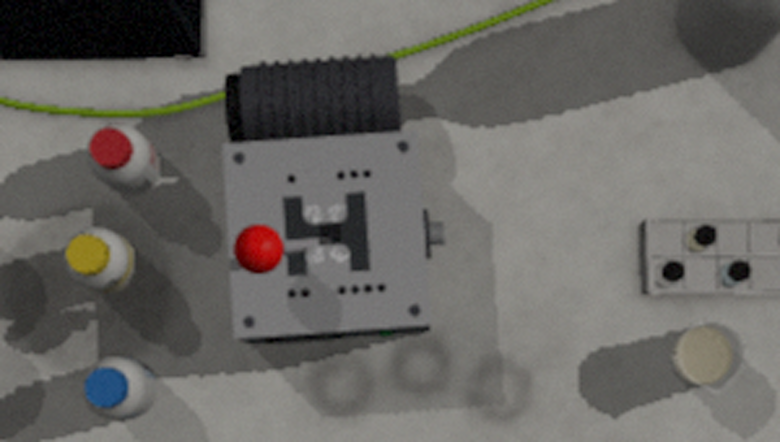

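View pics/sidec.png

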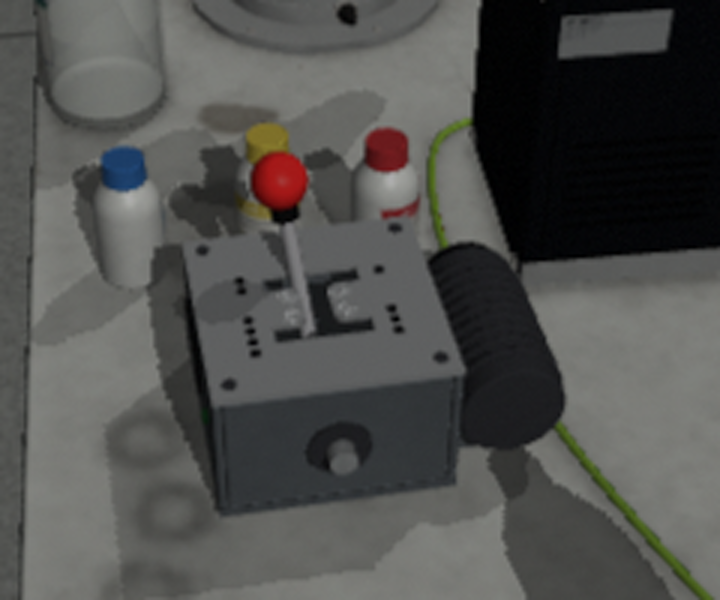

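```bash
cat > h.py <<'E'
import numpy as np, cv2, pickle
def ray(p,u,v):
    d=p['R'].T@np.array([(u-p['cx'])/p['fx'],(v-p['cy'])/p['fy'],1]); c=-p['R'].T@p['t']; return c,d
def onz(p,u,v,z):
    c,d=ray(p,u,v); return c+d*(z-c[2])/d[2]
def red(p,area=None):
    im=p['image'].astype(int); m=((im[:,:,0]>110)&(im[:,:,1]<70)&(im[:,:,2]<70)).astype(np.uint8)
    n,l,st,ce=cv2.connectedComponentsWithStats(m)
    return [(st[i],ce[i],l==i) for i in np.argsort(-st[:,4]) if i>0 and st[i,4]>30]
def tri(a,b):
    # a,b: (p,u,v)
    c1,d1=ray(*a);c2,d2=ray(*b)
    A=np.stack([d1,-d2],1); s=np.linalg.lstsq(A,c2-c1,rcond=None)[0]
    x,y=c1+d1*s[0],c2+d2*s[1]; return (x+y)/2,np.linalg.norm(x-y)
E
python3 - <<'E'
from h import *
t=pickle.load(open('top.pkl','rb'));s=pickle.load(open('side.pkl','rb'))
f=lambda x,y,o,k:((x+.5)/k+o[0]-.5,(y+.5)/k+o[1]-.5)
T=[f(*q,(160,140),2.6) for q in [(238,158),(403,146),(414,310),(249,322)]]
S=[f(*q,(220,130),3) for q in [(395,228),(441,357),(229,384),(202,250)]]
for p,Q in((t,T),(s,S)):
    W=np.array([onz(p,*q,.1) for q in Q]); c=W.mean(0)
    ex=(W[0]+W[1]-W[2]-W[3]); print(W.round(4).tolist(),c.round(4),np.arctan2(ex[1],ex[0]), np.linalg.norm(W[0]-W[1]),np.linalg.norm(W[1]-W[2]))
for p in(t,s):
    for st,ce,m in red(p)[:3]: print(st,ce,np.median(p['range_z'][m]),p['range_z'][m].min())
a=red(t)[0];b=red(s)[0]
print(tri((t,*a[1]),(s,*b[1])))
for q in [(111,148),(88,255),(106,386)]: print(onz(t,*f(*q,(160,140),2.6),.1).round(3))
print(onz(t,*f(704,355,(160,140),2.6),.06).round(3))
E
```

```text
[[0.5611, 0.1937, 0.1], [0.5694, 0.0674, 0.1], [0.4436, 0.06, 0.1], [0.4354, 0.1851, 0.1]] [0.5024 0.1265 0.1   ] 0.06424383170138134 0.12657224315444907 0.12605426482730053
[[0.562, 0.1936, 0.1], [0.5703, 0.0683, 0.1], [0.4441, 0.0603, 0.1], [0.436, 0.1864, 0.1]] [0.5031 0.1271 0.1   ] 0.06031886871465644 0.125649220870722 0.12646808647096372
[454 110  17  16 212] [461.70754717 117.6509434 ] 1.0842276 1.0791458
[253 227  16  16 206] [260.55339806 234.24271845] 1.111989 0.0
[195 189  16  14 168] [201.9047619  195.91071429] 1.1946394 1.1885769
[306 181  17  17 230] [313.7        188.92608696] 0.9336067 0.92581797
(array([ 0.53969611, -0.15319445,  0.42996855]), np.float64(0.16719452634620163))
[0.57  0.291 0.1  ]
[0.487 0.308 0.1  ]
[0.388 0.293 0.1  ]
[ 0.409 -0.167  0.06 ]
```

```bash
python3 - <<'E'
from h import *
t=pickle.load(open('top.pkl','rb'));s=pickle.load(open('side.pkl','rb'))
a=red(t)[1];b=red(s)[0]
X,e=tri((t,*a[1]),(s,*b[1]));print(X,e)
y=0.062;R=np.array([[np.cos(y),-np.sin(y),0],[np.sin(y),np.cos(y),0],[0,0,1]]);c=np.array([.5028,.1268,.035])
d=R.T@(X-c);print(d,np.linalg.norm(d),'shift',np.arcsin(d[0]/.135),'cross',np.arctan2(-d[1],d[2]))
k=lambda cr,sh:c+R@(.135*np.array([np.sin(sh),-np.sin(cr)*np.cos(sh),np.cos(cr)*np.cos(sh)]))
for q in [(-.35,0),(0,0),(.35,0),(.35,.35),(-.35,-.1)]: print(q,k(*q).round(4))
E
```

```text
[0.48685909 0.16868206 0.16510941] 0.0007278253653020649
[-0.01331526  0.04278929  0.13010941] 0.13761060202067557 shift -0.09879217837715318 cross -0.3177296293240597
(-0.35, 0) [0.4999 0.173  0.1618]
(0, 0) [0.5028 0.1268 0.17  ]
(0.35, 0) [0.5057 0.0806 0.1618]
(0.35, 0.35) [0.5517 0.0863 0.1541]
(-0.35, -0.1) [0.4865 0.1719 0.1612]
```

Request:
carry_out(
  motion=[
    {"dp": [0,0,0],"roll": -7.1,"grip": 1},
    {"dp": [0,0,0],"roll": -14.2,"grip": 1},
    {"dp": [0,0,0],"roll": -21.3,"grip": 1},
    {"dp": [0,0,0],"roll": -28.4,"grip": 1},
    {"dp": [0,0,0],"roll": -28.4,"grip": 1},
    {"dp": [0,0,0],"roll": -28.4,"grip": 1},
  ],
  newtons=20,
)

```text
time_s: 1.0
tcp_pos: [0.2202, 0.4765, 0.2503]
ee_rot: [[-0.998, -0.059, -0.0], [-0.059, 0.998, -0.0], [0.0, -0.0, -1.0]]
force: [-0.2, 0.4, -0.2]
grip_width: 0.0123
```

```bash
cat >> h.py <<'E'
Y=0.062;RD=np.array([[np.cos(Y),-np.sin(Y),0],[np.sin(Y),np.cos(Y),0],[0,0,1]]);CD=np.array([.5028,.1268,0])
def rel(goals):
    from bench import arm
    s=arm.observe();p=np.array(s['tcp_pos']);R=np.array(s['ee_rot'])
    print('t',s['time_s'],'drive-frame tcp',(RD.T@(p-CD)).round(4),'F(drive)',(RD.T@np.array(s['force'])).round(2),'w',round(float(s['grip_width']),4),'yaw y-axis',np.degrees(np.arctan2(R[1,1],R[0,1])).round(2))
    for g in goals: print(g,'->',(R.T@(CD+RD@np.array(g)-p)).round(4))
def lever():
    from bench import snapshot
    out=[]
    P=[snapshot(n) for n in('top','side')]
    t,s=P
    best=None
    for a in red(t)[:5]:
        for b in red(s)[:5]:
            X,e=tri((t,*a[1]),(s,*b[1]))
            if best is None or e<best[1]: 
                if .14<X[2]<.19: best=(X,e)
    if best:
        d=RD.T@(best[0]-CD-[0,0,.035]);print('knob drive',d.round(4),best[1].round(4),'shift',np.arcsin(d[0]/.135).round(3),'cross',np.arctan2(-d[1],d[2]).round(3))
    return P
E
python3 -c "
from h import *
rel([(-.055,.043,.25),(-.055,.043,.16)])"
```

```text
t 1.0 drive-frame tcp [-0.2604  0.3666  0.2503] F(drive) [-0.2   0.42 -0.16] w 0.0123 yaw y-axis 93.38
(-0.055, 0.043, 0.25) -> [-2.064e-01 -3.229e-01  3.000e-04]
(-0.055, 0.043, 0.16) -> [-0.2064 -0.3229  0.0903]
```

Request:
carry_out(
  motion=[
    {"dp": [-0.02,-0.03,0],"roll": 0,"grip": 1},
    {"dp": [-0.04,-0.06,0],"roll": 0,"grip": 1},
    {"dp": [-0.06,-0.09,0],"roll": 0,"grip": 1},
    {"dp": [-0.08,-0.12,0],"roll": 0,"grip": 1},
    {"dp": [-0.1,-0.15,0],"roll": 0,"grip": 1},
    {"dp": [-0.12,-0.18,0],"roll": 0,"grip": 1},
    {"dp": [-0.14,-0.21,0],"roll": 0,"grip": 1},
    {"dp": [-0.16,-0.24,0],"roll": 0,"grip": 1},
  ],
)

```text
time_s: 1.67
tcp_pos: [0.3948, 0.2448, 0.2505]
ee_rot: [[-0.999, -0.054, 0.0], [-0.054, 0.999, 0.0], [-0.0, 0.0, -1.0]]
force: [1.3, 1.1, 0.1]
grip_width: 0.0
```

```bash
python3 -c "
from h import *
rel([(-.055,.043,.25),(-.055,.043,.16)])"
```

```text
t 1.6667 drive-frame tcp [-0.1005  0.1245  0.2505] F(drive) [1.36 1.   0.07] w 0.0 yaw y-axis 93.11
(-0.055, 0.043, 0.25) -> [-0.0461 -0.0812  0.0005]
(-0.055, 0.043, 0.16) -> [-0.0461 -0.0812  0.0905]
```

Request:
carry_out(
  motion=[
    {"dp": [-0.02,-0.03,0],"roll": 0,"grip": 1},
    {"dp": [-0.035,-0.06,0],"roll": 0,"grip": 1},
    {"dp": [-0.046,-0.081,0],"roll": 0,"grip": 1},
    {"dp": [-0.046,-0.081,0],"roll": 0,"grip": 1},
    {"dp": [-0.046,-0.081,0.03],"roll": 0,"grip": 1},
    {"dp": [-0.046,-0.081,0.06],"roll": 0,"grip": 1},
    {"dp": [-0.046,-0.081,0.09],"roll": 0,"grip": 1},
    {"dp": [-0.046,-0.081,0.09],"roll": 0,"grip": 1},
  ],
)

```text
time_s: 2.33
tcp_pos: [0.4422, 0.1657, 0.1561]
ee_rot: [[-0.999, -0.051, -0.007], [-0.051, 0.999, -0.002], [0.007, -0.002, -1.0]]
force: [-1.2, -0.3, 0.2]
grip_width: 0.0005
```

```bash
python3 -c "
from h import *
P=lever()
cv2.imwrite('pics/t1.png',cv2.resize(P[0]['image'][140:310,160:460,::-1],None,fx=2,fy=2))
cv2.imwrite('pics/s1.png',cv2.resize(P[1]['image'][100:330,220:460,::-1],None,fx=2,fy=2))
rel([(-.04,.043,.16),(-.028,.043,.16)])"
```

```text
t 2.4333 drive-frame tcp [-0.0557  0.0433  0.1606] F(drive) [ 0.79  0.19 -0.01] w -0.0002 yaw y-axis 93.0
(-0.04, 0.043, 0.16) -> [-0.0157 -0.0002  0.0006]
(-0.028, 0.043, 0.16) -> [-0.0277 -0.0001  0.0006]
```

View pics/s1.png

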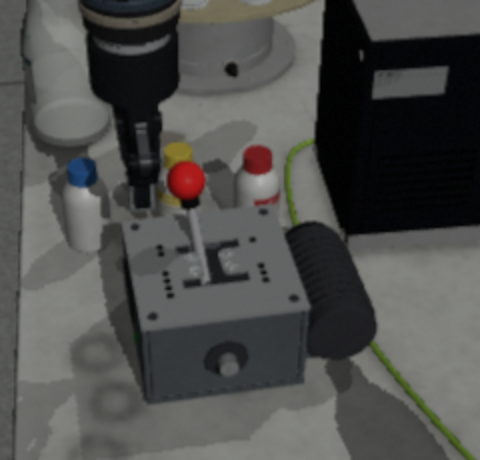

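View pics/t1.png

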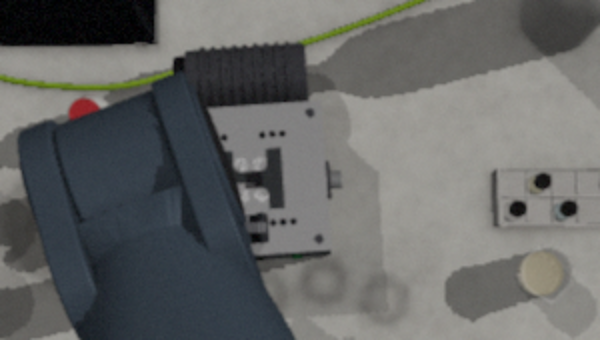

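Request:
carry_out(
  motion=[
    {"dp": [-0.005,0,0.0],"roll": 0,"grip": 1},
    {"dp": [-0.01,0,0.0],"roll": 0,"grip": 1},
    {"dp": [-0.013,0,0.0],"roll": 0,"grip": 1},
    {"dp": [-0.016,0,0.0],"roll": 0,"grip": 1},
    {"dp": [-0.019,0,0.0],"roll": 0,"grip": 1},
    {"dp": [-0.022,0,0.0],"roll": 0,"grip": 1},
    {"dp": [-0.022,0,0.0],"roll": 0,"grip": 1},
  ],
)

```text
time_s: 3.02
tcp_pos: [0.4672, 0.1678, 0.1607]
ee_rot: [[-0.999, -0.052, -0.001], [-0.052, 0.999, -0.0], [0.001, -0.0, -1.0]]
force: [-0.8, 0.1, 0.3]
grip_width: 0.0001
```

```bash
cat >> h.py <<'E'
def lside(name=None):
    from bench import snapshot
    p=snapshot('side')
    piv=CD+[0,0,.035]
    for st,ce,m in red(p)[:5]:
        c,d=ray(p,*ce);d=d/np.linalg.norm(d);o=c-piv
        b=o@d;q=b*b-(o@o-.135**2)
        x=c+d*(-b-(np.sqrt(q) if q>0 else 0)); D=RD.T@(x-piv)
        if D[2]<.11: continue
        if q<0: D*=.135/np.linalg.norm(D)
        print('knob',D.round(4),'px',ce.round(1),'miss' if q<0 else '','shift',np.arcsin(D[0]/.135).round(3),'cross',np.arctan2(-D[1],D[2]).round(3),'area',st[4])
    if name: cv2.imwrite(f'pics/{name}.png',cv2.resize(p['image'][100:330,220:460,::-1],None,fx=2.4,fy=2.4))
    return p
E
python3 -c "
from h import *
lside('s2')
rel([(-.028,.043,.16)])"
```

```text
knob [-0.0004  0.0508  0.1251] px [319.8 187.9]  shift -0.003 cross -0.386 area 225
knob [0.0521 0.0646 0.1065] px [349.  178.8] miss shift 0.397 cross -0.545 area 93
t 3.0667 drive-frame tcp [-0.0333  0.0431  0.1606] F(drive) [-0.03 -0.02 -0.15] w 0.0002 yaw y-axis 92.99
(-0.028, 0.043, 0.16) -> [-0.0053 -0.0001  0.0006]
```

View pics/s2.png

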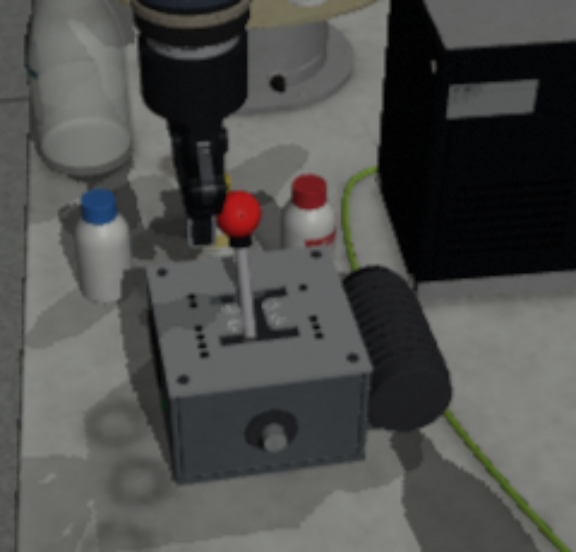

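Request:
carry_out(
  motion=[
    {"dp": [0.01,0,0.0],"roll": 0,"grip": 1},
    {"dp": [0.022,0,0.0],"roll": 0,"grip": 1},
    {"dp": [0.022,0.025,0.0],"roll": 0,"grip": 1},
    {"dp": [0.022,0.05,0.0],"roll": 0,"grip": 1},
    {"dp": [0.022,0.05,0.0],"roll": 0,"grip": 1},
    {"dp": [0,0.05,0.0],"roll": 0,"grip": 1},
    {"dp": [-0.033,0.05,0.0],"roll": 0,"grip": 1},
    {"dp": [-0.033,0.05,0.0],"roll": 0,"grip": 1},
  ],
)

```text
time_s: 3.73
tcp_pos: [0.5006, 0.22, 0.1606]
ee_rot: [[-0.999, -0.052, 0.002], [-0.052, 0.999, 0.0], [-0.002, 0.0, -1.0]]
force: [-0.7, -0.5, 0.9]
grip_width: -0.0002
```

```bash
python3 -c "
from h import *
lside('s3')
P=lever()
cv2.imwrite('pics/t3.png',cv2.resize(P[0]['image'][140:310,160:460,::-1],None,fx=2.5,fy=2.5))
rel([(0,.05,.16),(0,-.012,.16)])"
```

```text
knob [-0.0011  0.0485  0.126 ] px [319.6 188.2]  shift -0.008 cross -0.367 area 220
knob [0.0517 0.0649 0.1065] px [348.5 179.5] miss shift 0.393 cross -0.548 area 65
knob drive [-0.0057  0.0386  0.1333] 0.0057 shift -0.042 cross -0.282
t 3.8833 drive-frame tcp [-0.001   0.0924  0.1603] F(drive) [0.37 0.09 0.86] w 0.0003 yaw y-axis 92.97
(0, 0.05, 0.16) -> [-0.0014 -0.0423  0.0003]
(0, -0.012, 0.16) -> [-0.0021 -0.1043  0.0003]
```

View pics/s3.png

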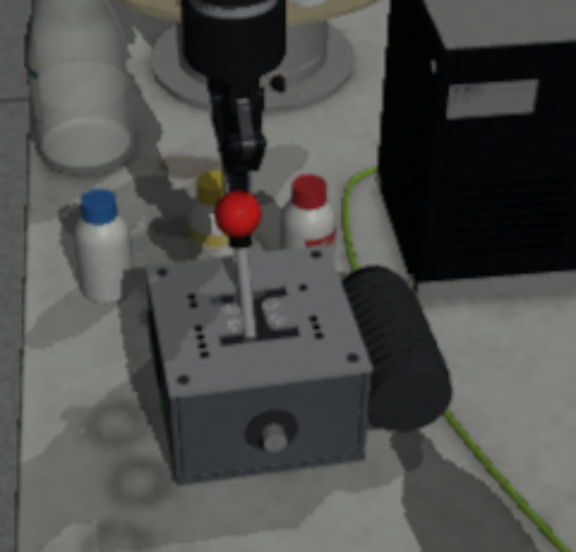

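View pics/t3.png

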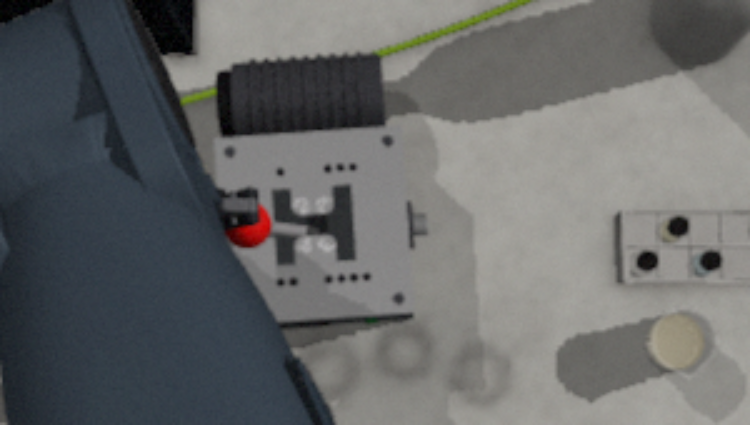

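Request:
carry_out(
  motion=[
    {"dp": [-0.001,-0.008,0.0],"roll": 0,"grip": 1},
    {"dp": [-0.001,-0.016,0.0],"roll": 0,"grip": 1},
    {"dp": [-0.001,-0.024,0.0],"roll": 0,"grip": 1},
    {"dp": [-0.001,-0.032,0.0],"roll": 0,"grip": 1},
    {"dp": [-0.001,-0.038,0.0],"roll": 0,"grip": 1},
    {"dp": [-0.001,-0.038,0.0],"roll": 0,"grip": 1},
  ],
)

```text
time_s: 4.38
tcp_pos: [0.4989, 0.1796, 0.1605]
ee_rot: [[-0.999, -0.05, -0.002], [-0.05, 0.999, -0.001], [0.002, -0.001, -1.0]]
force: [-0.3, 0.5, -1.4]
grip_width: 0.0003
```

```bash
python3 -c "
from h import *
lside('s4')
rel([(0,.02,.16),(0,-.012,.16)])"
```

```text
knob [-0.0011  0.0212  0.1333] px [322.2 193.8]  shift -0.008 cross -0.158 area 230
knob [0.052  0.0646 0.1065] px [349.  178.7] miss shift 0.395 cross -0.545 area 90
t 4.4333 drive-frame tcp [-0.0005  0.0534  0.1604] F(drive) [ 0.33  0.88 -0.73] w 0.0 yaw y-axis 92.89
(0, 0.02, 0.16) -> [-0.0009 -0.0334  0.0004]
(0, -0.012, 0.16) -> [-0.0013 -0.0654  0.0005]
```

View pics/s4.png

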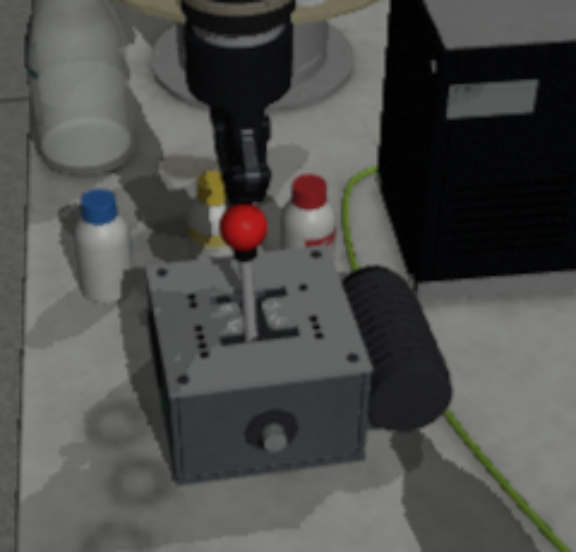

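Request:
carry_out(
  motion=[
    {"dp": [-0.001,-0.009,0.0],"roll": 0,"grip": 1},
    {"dp": [-0.001,-0.018,0.0],"roll": 0,"grip": 1},
    {"dp": [-0.001,-0.027,0.0],"roll": 0,"grip": 1},
    {"dp": [-0.001,-0.036,0.0],"roll": 0,"grip": 1},
    {"dp": [-0.001,-0.045,0.0],"roll": 0,"grip": 1},
    {"dp": [-0.001,-0.053,0.0],"roll": 0,"grip": 1},
    {"dp": [-0.001,-0.06,0.0],"roll": 0,"grip": 1},
    {"dp": [-0.001,-0.06,0.0],"roll": 0,"grip": 1},
  ],
)

```text
time_s: 5.1
tcp_pos: [0.5028, 0.1188, 0.1602]
ee_rot: [[-0.999, -0.049, -0.003], [-0.049, 0.999, -0.002], [0.003, -0.002, -1.0]]
force: [-0.2, 0.0, -0.6]
grip_width: -0.0001
```

```bash
python3 -c "
from h import *
lside('s5')
rel([(0,-.012,.16)])"
```

```text
knob [ 0.0003 -0.0401  0.1289] px [329.1 217. ]  shift 0.002 cross 0.301 area 256
knob [0.0523 0.0645 0.1065] px [349.2 178.7] miss shift 0.397 cross -0.545 area 111
t 5.15 drive-frame tcp [-0.0004 -0.0074  0.1602] F(drive) [ 0.06 -0.25 -0.09] w -0.0004 yaw y-axis 92.83
(0, -0.012, 0.16) -> [-0.0004 -0.0046  0.0002]
```

View pics/s5.png

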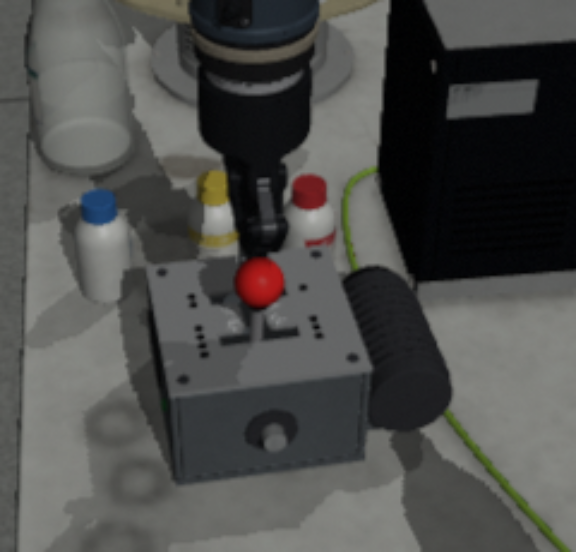

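Request:
carry_out(
  motion=[
    {"dp": [0,-0.002,0.0],"roll": 0,"grip": 1},
    {"dp": [0,-0.004,0.0],"roll": 0,"grip": 1},
    {"dp": [0,-0.005,0.0],"roll": 0,"grip": 1},
    {"dp": [0,-0.005,0.0],"roll": 0,"grip": 1},
  ],
)

```text
time_s: 5.48
tcp_pos: [0.503, 0.1144, 0.1601]
ee_rot: [[-0.999, -0.05, -0.003], [-0.05, 0.999, -0.002], [0.003, -0.002, -1.0]]
force: [-0.5, 0.1, 0.1]
grip_width: 0.0
```

```bash
python3 -c "
from h import *
lside('s6')
rel([(0,-.012,.16)])"
```

```text
knob [ 1.000e-04 -4.430e-02  1.275e-01] px [329.5 219.1]  shift 0.001 cross 0.334 area 261
knob [0.0522 0.0645 0.1065] px [349.1 178.7] miss shift 0.397 cross -0.545 area 114
t 5.5333 drive-frame tcp [-0.0005 -0.0123  0.1602] F(drive) [ 0.83  1.14 -0.52] w -0.0002 yaw y-axis 92.83
(0, -0.012, 0.16) -> [-0.0005  0.0003  0.0002]
```

Request:
carry_out(
  motion=[
    {"dp": [0,0.012,0.0],"roll": 0,"grip": 1},
    {"dp": [0.02,0.018,0.0],"roll": 0,"grip": 1},
    {"dp": [0.045,0.018,0.0],"roll": 0,"grip": 1},
    {"dp": [0.052,0.015,0.0],"roll": 0,"grip": 1},
    {"dp": [0.052,0.0,0.0],"roll": 0,"grip": 1},
    {"dp": [0.052,-0.02,0.0],"roll": 0,"grip": 1},
    {"dp": [0.052,-0.034,0.0],"roll": 0,"grip": 1},
    {"dp": [0.052,-0.034,0.0],"roll": 0,"grip": 1},
  ],
)

```text
time_s: 6.2
tcp_pos: [0.453, 0.0768, 0.1606]
ee_rot: [[-0.999, -0.048, -0.003], [-0.048, 0.999, -0.002], [0.003, -0.002, -1.0]]
force: [0.5, -0.1, 0.7]
grip_width: 0.0005
```

```bash
python3 -c "
from h import *
lside('s7')
rel([(-.035,-.046,.156),(.013,-.046,.156),(.016,-.046,.156)])"
```

```text
knob [ 0.     -0.0432  0.1279] px [329.3 218.6]  shift 0.0 cross 0.326 area 284
knob [0.0523 0.0645 0.1064] px [349.2 178.7] miss shift 0.398 cross -0.545 area 118
t 6.25 drive-frame tcp [-0.0527 -0.046   0.1606] F(drive) [-0.43 -0.39  0.69] w 0.0 yaw y-axis 92.75
(-0.035, -0.046, 0.156) -> [-0.0177  0.0003  0.0045]
(0.013, -0.046, 0.156) -> [-0.0657  0.0009  0.0044]
(0.016, -0.046, 0.156) -> [-0.0687  0.001   0.0044]
```

View pics/s7.png

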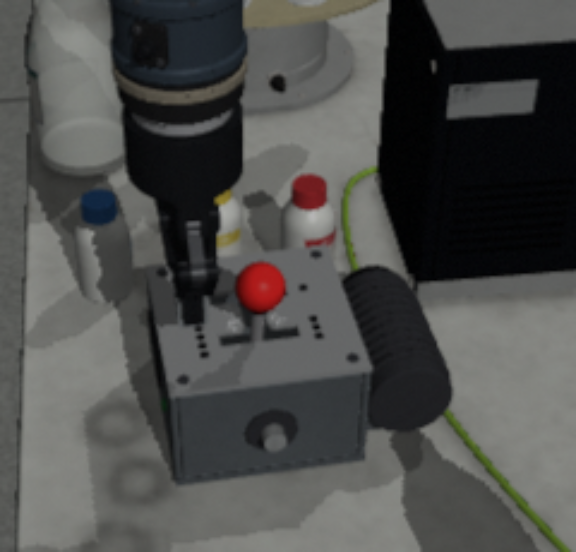

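Aligned behind the knob in the right leg; push forward.

Request:
carry_out(
  motion=[
    {"dp": [-0.012,0,0.003],"roll": 0,"grip": 1},
    {"dp": [-0.02,0,0.004],"roll": 0,"grip": 1},
    {"dp": [-0.027,0,0.004],"roll": 0,"grip": 1},
    {"dp": [-0.034,0,0.004],"roll": 0,"grip": 1},
    {"dp": [-0.041,0.001,0.004],"roll": 0,"grip": 1},
    {"dp": [-0.048,0.001,0.004],"roll": 0,"grip": 1},
    {"dp": [-0.055,0.001,0.004],"roll": 0,"grip": 1},
    {"dp": [-0.055,0.001,0.004],"roll": 0,"grip": 1},
  ],
)

```text
time_s: 6.92
tcp_pos: [0.5094, 0.0814, 0.1562]
ee_rot: [[-0.999, -0.048, -0.002], [-0.048, 0.999, -0.002], [0.002, -0.001, -1.0]]
force: [0.5, 0.5, 0.1]
grip_width: -0.0003
```

```bash
python3 -c "
from h import *
lside('s8')
rel([(.013,-.046,.156),(.016,-.046,.156)])"
```

```text
knob [ 0.0383 -0.0424  0.1223] px [351.1 218.2]  shift 0.287 cross 0.333 area 224
knob [0.0567 0.0632 0.105 ] px [351.1 182. ] miss shift 0.433 cross -0.542 area 54
t 6.9667 drive-frame tcp [ 0.0031 -0.0457  0.1563] F(drive) [-0.1  -0.54  0.72] w 0.0 yaw y-axis 92.74
(0.013, -0.046, 0.156) -> [-0.0099 -0.0001  0.0003]
(0.016, -0.046, 0.156) -> [-0.0129 -0.0001  0.0003]
```

View pics/s8.png

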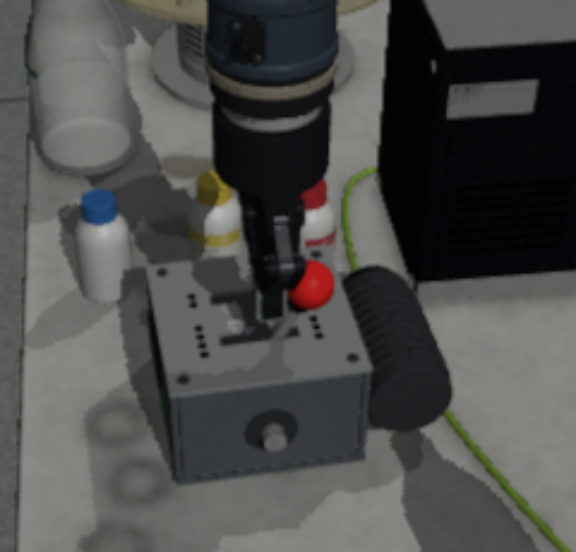

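Request:
carry_out(
  motion=[
    {"dp": [-0.002,0,0],"roll": 0,"grip": 1},
    {"dp": [-0.004,0,0],"roll": 0,"grip": 1},
    {"dp": [-0.006,0,0],"roll": 0,"grip": 1},
    {"dp": [-0.006,0,0],"roll": 0,"grip": 1},
  ],
)

```text
time_s: 7.3
tcp_pos: [0.515, 0.0816, 0.1563]
ee_rot: [[-0.999, -0.048, -0.002], [-0.048, 0.999, -0.002], [0.002, -0.002, -1.0]]
force: [-0.5, -0.4, -0.3]
grip_width: 0.0
```

```bash
python3 -c "
from h import *
lside('s9')
rel([(.013,-.046,.156)])"
```

```text
knob [ 0.0436 -0.0419  0.1207] px [354.  218.4]  shift 0.329 cross 0.334 area 220
t 7.35 drive-frame tcp [ 0.0093 -0.0459  0.1564] F(drive) [-0.68  0.62 -0.15] w 0.0 yaw y-axis 92.74
(0.013, -0.046, 0.156) -> [-0.0037 -0.0001  0.0004]
```

Request:
carry_out(
  motion=[
    {"dp": [-0.001,0,0],"roll": 0,"grip": 1},
    {"dp": [-0.002,0,0],"roll": 0,"grip": 1},
    {"dp": [-0.002,0,0],"roll": 0,"grip": 1},
  ],
)

```text
time_s: 7.6
tcp_pos: [0.517, 0.0817, 0.1564]
ee_rot: [[-0.999, -0.048, -0.002], [-0.048, 0.999, -0.002], [0.002, -0.001, -1.0]]
force: [-0.5, 0.1, -0.8]
grip_width: -0.0003
```

Request:
carry_out(
  motion=[
    {"dp": [-0.001,0,0],"roll": 0,"grip": 1},
    {"dp": [-0.001,0,0],"roll": 0,"grip": 1},
    {"dp": [-0.001,0,0],"roll": 0,"grip": 1},
  ],
)

```text
time_s: 7.85
tcp_pos: [0.5181, 0.0817, 0.1564]
ee_rot: [[-0.999, -0.048, -0.002], [-0.048, 0.999, -0.002], [0.002, -0.002, -1.0]]
force: [-1.3, 0.4, -0.9]
grip_width: 0.0004
```

```bash
python3 -c "
from h import *
lside('s10')
rel([(.013,-.046,.156)])"
```

```text
knob [ 0.0466 -0.0418  0.1196] px [355.7 218.6]  shift 0.352 cross 0.336 area 217
t 7.9 drive-frame tcp [ 0.0125 -0.0459  0.1564] F(drive) [-0.94  0.56 -0.25] w 0.0002 yaw y-axis 92.74
(0.013, -0.046, 0.156) -> [-0.0005 -0.0001  0.0004]
```

Request:
carry_out(
  motion=[
    {"dp": [-0.001,0,0],"roll": 0,"grip": 1},
    {"dp": [-0.001,0,0],"roll": 0,"grip": 1},
    {"dp": [-0.001,0,0],"roll": 0,"grip": 1},
  ],
)

```text
time_s: 8.15
tcp_pos: [0.5192, 0.0818, 0.1564]
ee_rot: [[-0.999, -0.048, -0.002], [-0.048, 0.999, -0.002], [0.002, -0.002, -1.0]]
force: [-0.9, -0.7, -0.1]
grip_width: 0.0
```

```bash
python3 -c "
from h import *
lside('s11')
rel([(.013,-.046,.156)])"
```

```text
knob [ 0.0475 -0.0417  0.1193] px [356.2 218.7]  shift 0.36 cross 0.336 area 216
t 8.2 drive-frame tcp [ 0.0136 -0.0459  0.1564] F(drive) [-0.79 -0.37 -0.19] w -0.0002 yaw y-axis 92.74
(0.013, -0.046, 0.156) -> [ 0.0005 -0.0001  0.0004]
```

Back off and look unobstructed before deciding whether more push is needed.

Request:
carry_out(
  motion=[
    {"dp": [0.015,0,0],"roll": 0,"grip": 1},
    {"dp": [0.03,0,0],"roll": 0,"grip": 1},
    {"dp": [0.045,0,0],"roll": 0,"grip": 1},
    {"dp": [0.045,0,0],"roll": 0,"grip": 1},
  ],
)

```text
time_s: 8.53
tcp_pos: [0.472, 0.0794, 0.1566]
ee_rot: [[-0.999, -0.048, -0.003], [-0.048, 0.999, -0.002], [0.003, -0.002, -1.0]]
force: [-0.5, 0.3, -0.5]
grip_width: -0.0
```

```bash
python3 -c "
from h import *
lside('s12')
rel([(.013,-.046,.156)])"
```

```text
knob [ 0.0457 -0.0403  0.1205] px [355.  217.8]  shift 0.345 cross 0.323 area 266
knob [0.0523 0.0645 0.1064] px [349.2 178.8] miss shift 0.398 cross -0.545 area 119
t 8.5833 drive-frame tcp [-0.032  -0.0453  0.1568] F(drive) [ 0.41 -0.82  0.56] w -0.0002 yaw y-axis 92.75
(0.013, -0.046, 0.156) -> [-0.045  -0.0001  0.0008]
```

View pics/s12.png

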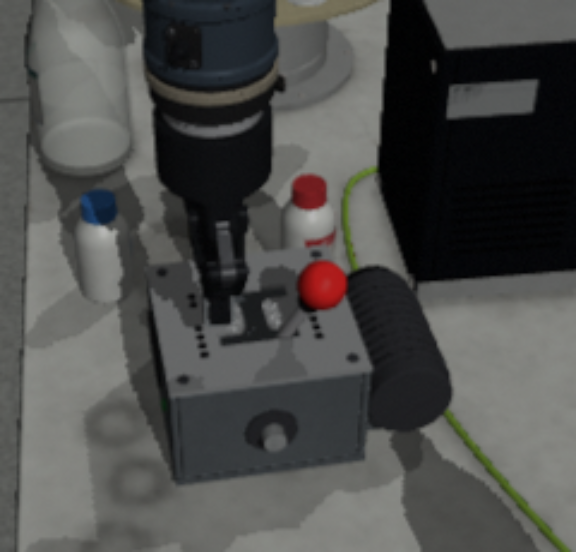

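Request:
carry_out(
  motion=[
    {"dp": [0.025,0,0],"roll": 0,"grip": 1},
    {"dp": [0.04,0,-0.025],"roll": 0,"grip": 1},
    {"dp": [0.06,0.02,-0.05],"roll": 0,"grip": 1},
    {"dp": [0.08,0.045,-0.08],"roll": 0,"grip": 1},
    {"dp": [0.1,0.075,-0.1],"roll": 0,"grip": 1},
    {"dp": [0.12,0.11,-0.11],"roll": 0,"grip": 1},
    {"dp": [0.14,0.14,-0.11],"roll": 0,"grip": 1},
    {"dp": [0.16,0.17,-0.11],"roll": 0,"grip": 1},
  ],
)

```text
time_s: 9.25
tcp_pos: [0.306, 0.2441, 0.2683]
ee_rot: [[-0.999, -0.047, 0.002], [-0.047, 0.999, 0.001], [-0.002, 0.001, -1.0]]
force: [1.8, -0.5, -0.1]
grip_width: 0.0002
```

Request:
carry_out(
  motion=[
    {"dp": [0.02,0.03,0],"roll": 0,"grip": 1},
    {"dp": [0.02,0.06,0],"roll": 0,"grip": 1},
    {"dp": [0.03,0.09,0],"roll": 0,"grip": 1},
    {"dp": [0.03,0.12,0],"roll": 0,"grip": 1},
    {"dp": [0.03,0.12,0],"roll": 0,"grip": 1},
    {"dp": [0.03,0.12,0],"roll": 0,"grip": 1},
  ],
)

```text
time_s: 9.75
tcp_pos: [0.2705, 0.3644, 0.2681]
ee_rot: [[-0.999, -0.05, 0.002], [-0.05, 0.999, 0.001], [-0.002, 0.001, -1.0]]
force: [-0.7, -0.2, -0.8]
grip_width: 0.0001
```

```bash
python3 -c "
from h import *
lside('s13')
P=lever()
cv2.imwrite('pics/t13.png',cv2.resize(P[0]['image'][140:310,160:460,::-1],None,fx=2.6,fy=2.6))
rel([])"
```

```text
knob [ 0.0461 -0.0401  0.1204] px [355.2 217.7]  shift 0.349 cross 0.322 area 249
knob drive [ 0.0444 -0.0456  0.1249] 0.0009 shift 0.335 cross 0.35
t 9.9 drive-frame tcp [-0.2171  0.2492  0.2684] F(drive) [-0.97 -0.24  0.21] w -0.0002 yaw y-axis 92.69
```

View pics/t13.png

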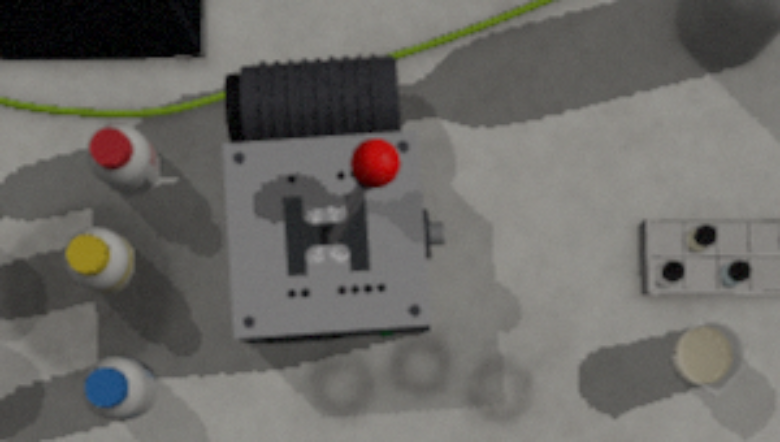

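The top view shows the knob at crop pixel (375,163), over the third slot. The bottles and beaker are where they started and the arm is clear. Shift reads 0.335–0.349 and cross 0.32–0.35, so I am handing in.

```bash
python3 -c "
from bench import sign_off
print(sign_off())"
```

```text
the job is handed in; nothing more can be done
None
```

The mixer drive is in third gear: I pushed the lever to the crossing, across to the right leg, and forward into the far right slot. All pushes were with closed fingertips. I then withdrew the hand and handed the job in at about 10 s; sign-off gives no verdict.

- **Lever position:** the last checks read a shift of 0.335 to 0.349 rad (needs above 0.30). Cross was 0.32 to 0.35 rad (needs above 0.27). The two ways of measuring, side camera alone and both cameras together, differed by about 0.015 rad in shift and 0.03 rad in cross. Both are inside the limits.
- **Way across:** in the right leg, before the forward push, I measured cross 0.326 to 0.334 with shift about 0.
- **Force:** every wrist force reading was under about 2 N. I saw no clear force rise at the slot's end, so "fully home" rests on the camera measurements.
- **Bystanders:** the bottles and beaker sit in the same place in the last top picture as in the first. The hand is clear of everything.

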